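Centre the ceramic house on its display plinth

TASK

The little white ceramic house stands off-centre on its small round wooden plinth, close to its edge. Without grasping or lifting it, nudge it with light taps of the fingertips until it stands upright in the middle of the plinth, to within about half a centimetre; it may face any way. Do not shift the plinth, and leave the hare and the other things on the table where they are.

Things in the scene. Friction and masses are not known exactly. Their poses are not given: they have to be found in the camera images.
- house: White house-shaped ornament, foot 45 mm along its x by 50 mm along its y, 110 mm tall, 0.10 to 0.20 kg, loose on the plinth. Plumb walls to 76 mm, then a pitched roof, ridge along x. Origin: centre of its underside, z up, x and y square to the walls. Tips if pushed higher than about 25 mm above its foot; sliding takes 1 to 2 N, it stops when the push stops. Over 12 N from the fingers or 0.2 rad of tilt is too rough.
- plinth: Low round turned plinth of plain wood, 76 mm across and 30 mm high with a flat, level top, about 0.45 kg, standing loose on the table to the robot's right, with the house on it (start offset of the house 14 to 24 mm in any direction). Origin at the centre of its underside, z up; its yaw means nothing.
- plinth_top (a point): Centre of the flat top of the house's plinth, 30 mm above the table: the house's underside centre belongs here.
- sitting_hare: Bystander: dark sitting hare figurine, 36 x 50 x 102 mm, standing on the other plinth. Origin at the centre of its underside.
- hare_plinth: Bystander: a second plinth of the same make (76 mm across, 30 mm high), under the hare. Origin at the centre of its underside.
- tealight_a: Bystander: tealight in a metal cup, 38 mm across, 20 mm high, behind the plinth, nearer the middle of the table. Origin at the centre of its underside.
- tealight_b: Bystander: second such tealight, behind the plinth. Origin at the centre of its underside.
- matches: Bystander: matchbox lying flat, 36 x 55 x 16 mm, on the robot's side of the plinth, towards the soap boxes. Origin at the centre of its underside.
- reader: Bystander: flat black keypad card reader, 155 x 75 x 24 mm, near the front edge of the table. Origin at the centre of its underside.
- snips: Bystander: red-handled garden snips lying flat, 66 x 193 x 14 mm, far right on the table. Origin at the middle of its underside.
Not all that is in view belongs to the job. Leave any purple look-alike of the house alone.

How it is judged:
At the end, for the whole second after the job is handed in: The middle of the house's underside is within 6 mm of the middle of the plinth's top; the house stands on the plinth upright (within 0.05 rad) and still; the plinth is within 10 mm of where it stood (horizontal distance between house and plinth_top below 0.006 m and z of house in the frame of plinth between 0.027 and 0.033 m and angle between house's own z axis and vertical below 0.05 rad and linear speed of house below 0.01 m/s and distance of plinth from where it was at the start of the episode below 0.01 m); the robot touches nothing.
It fails at once if the house is tipped or knocked over (tilt over 0.2 rad) (angle between house's own z axis and vertical above 0.2 rad).
It fails at once if the house is lifted (over 8 mm above the plinth's top) (z of house in the frame of plinth above 0.038 m).
It fails at once if the house is pressed or pinched with more than 12 N (contact force between the fingers and house above 12 N).
It fails at once if the house's plinth is shifted by more than 10 mm (distance of plinth from where it was at the start of the episode above 0.01 m).
It fails at once if the hare, its plinth or another thing on the table is moved by more than 15 mm (distance of any of sitting_hare, hare_plinth, tealight_a, tealight_b, matches, reader, snips from where it was at the start of the episode above 0.015 m).
It also fails if it takes over 64 s, if anything falls off the work surface, if the arm or the gripper's body presses on something with over 40 N, if the wrist force passes 120 N, or if a joint passes its speed limit or range.

ROBOT

A 7-joint arm with a two-finger parallel gripper is mounted at the origin on a cart in front of the work surface, level with it; the furniture and walls round the work are solid. World frame = base frame: x ahead of the robot, y to its left, z up, the work surface at z = 0. Lengths are in m, angles in rad, forces in N, time in s.
With the tool pointing down it reaches from about 0.35 to 0.9 m from the base axis. Payload 7.2 kg.
Tool frame: the origin (TCP) lies at the centre of the arm's flange, where the gripper is bolted on; the fingertips stand 182 mm ahead of it and the grasp point (between the pads) lies 163 mm ahead of it; z points along the fingers, y is the direction in which the jaws open and shut (so a half turn about z gives the same grasp; the last joint's range is limited). The gripper opens to 88 mm and grips with 3 to 60 N. Pads are 20 mm wide; open, the fingers measure 115 mm over their backs; the gripper's body (75 mm by 178 mm) begins 61 mm behind the grasp point.
Start: joints at [1.204, 0.411, -0.013, 1.596, 0.006, 1.134, -0.082], TCP at [0.184, -0.597, 0.405] pointing down, gripper open.
Joint ranges: [-2.95, 2.95], [-0.29, 1.99], [-1.47, 1.44], [0.14, 2.54], [-1.03, 4.17], [0.13, 1.85], [-2.86, 2.86]. Speed limits (rad/s): [2.39, 2.39, 3.01, 3.01, 3.14, 3.14, 3.14].

INTERFACE

Orientations are given as a 3x3 rotation matrix whose columns are the frame's x, y, z axes.
In Python, from plant import manip gives the robot as it stands.
- The arm moves only by the shell command python3 -m handwheel 'ROWS' [FORCE]. ROWS is text: rows parted by semicolons, each of 7 numbers parted by spaces: the turn, a rotation vector about the tool's x, y, z in rad, then the shift along the tool's x, y, z in mm, then the opening, from 0 (shut) to 1 (fully open). In form: ax ay az x y z hand; .... A call has 1 to 12 rows; each row is the pose to reach, as a shift and turn from the pose commanded when the call began, along the tool's axes at that moment; what a row does not reach only later rows make up. A row lasts 1/12 s, in which the tool goes at most 41.7 mm and 7.16 degrees, less where a joint would pass 70% of its speed; a pose out of reach is approached as far as the arm can. A call with a gripper value outside its range is refused whole. The fingers move at their own pace and stop on an object; FORCE is the grip in N (left out, the last holds). Time passes only in rows, so rows that repeat a pose let the fingers close. It gives the time, the measured TCP pose, the force and the opening at its end, in the units of the state.
- manip.observe(): the state, without advancing time (a new reading comes with each control period).
- manip.read_camera(name): name is "side" or "top"; returns (picture, depth): 420x560x3 uint8, blue, green, red; 420x560 float32, m along the optical axis (not along the pixel's ray), 0 where there is no reading.
- manip.camera_params(name): a dict with "fx", "fy", "cx", "cy" (pixels), "T" (4x4, takes a point from camera to world coordinates). Camera axes: x right, y down, z forward; pixel columns grow to the right and rows downward; lengths in m; the calibration is good to about 2 mm. A picture is of the moment at which its call begins. camera_params takes no time and is no camera call.
- manip.job_done(): hands the job in, once; it reports no verdict.
The state is a dict: "t": time; "joints": joint angles; "qvel": joint speeds; "effort": joint torques, N m; "eef_pos": TCP position; "ee_rot": TCP orientation; "ft_force": force on the tool from outside, world axes, zero at the start; "wrist_torque": the same for the moment, N m; "width": opening from 0.0 (shut) to 1.0 (fully open).
Only numpy, scipy, OpenCV 4.12 (cv2) and the standard library are available. Lean on these libraries where they do the work, as an engineer would, in place of code of your own. Each camera call takes 0.05 s, during which the arm holds its last target.

## Working session

There is one attempt and no reset: what is moved stays moved. The work goes in short steps, Python scripts to look and compute and a shell command to move; the robot and the scene stay as the last step left them, time stands still between calls to the robot, and variables do not carry over. Pictures are saved under pics/ and viewed, and the job is handed in when it is done.

```bash
ls; mkdir -p pics; python3 - <<'E'
from plant import manip
import cv2,numpy as np
s=manip.observe(); print({k:np.round(v,3).tolist() for k,v in s.items()})
for n in("side","top"):
    im,d=manip.read_camera(n); cv2.imwrite(f"pics/{n}0.png",im); np.save(f"{n}0.npy",d)
    p=manip.camera_params(n); print(n,p["fx"],p["cx"],p["cy"],np.round(p["T"],3).tolist())
E
```

```text
pics
{'t': 0.0, 'joints': [1.204, 0.412, -0.013, 1.597, 0.006, 1.134, -0.082], 'qvel': [-0.0, 0.0, 0.001, -0.0, -0.0, 0.0, -0.0], 'effort': [0.0, -58.795, 0.642, -29.107, -0.054, 0.019, 0.0], 'eef_pos': [0.184, -0.597, 0.404], 'ee_rot': [[0.956, 0.294, -0.001], [0.294, -0.956, 0.001], [-0.0, -0.002, -1.0]], 'ft_force': [0.404, 0.045, 0.466], 'wrist_torque': [-0.01, -0.053, -0.023], 'width': 0.995}
side 417.25377083017935 276.5902238563491 208.7781408101599 [[-0.867, -0.348, 0.357, 0.126], [-0.498, 0.58, -0.645, 0.478], [0.017, -0.737, -0.676, 0.748], [0.0, 0.0, 0.0, 1.0]]
top 446.8218548629176 279.9904172067768 211.95477849786846 [[-0.027, -0.988, 0.151, 0.348], [-0.999, 0.03, 0.021, -0.213], [-0.025, -0.15, -0.988, 0.879], [0.0, 0.0, 0.0, 1.0]]
```

View pics/side0.png

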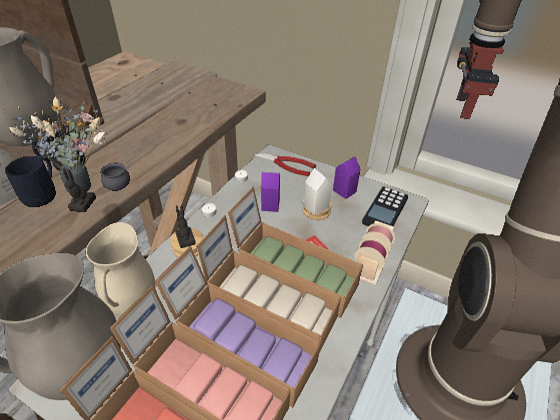

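View pics/top0.png

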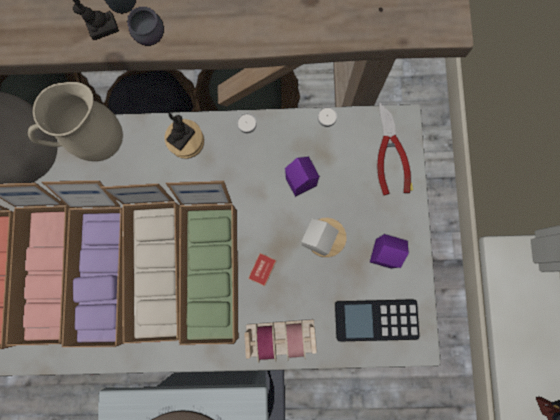

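```bash
python3 - <<'E'
import cv2,numpy as np
a=cv2.imread("pics/top0.png")[195:275,270:430]; b=cv2.imread("pics/side0.png")[150:230,250:370]
cv2.imwrite("pics/c0.png",cv2.resize(a,None,fx=5,fy=5,interpolation=cv2.INTER_CUBIC)); cv2.imwrite("pics/c1.png",cv2.resize(b,None,fx=6,fy=6,interpolation=cv2.INTER_CUBIC))
E
```

```text
(no output)
```

View pics/c0.png

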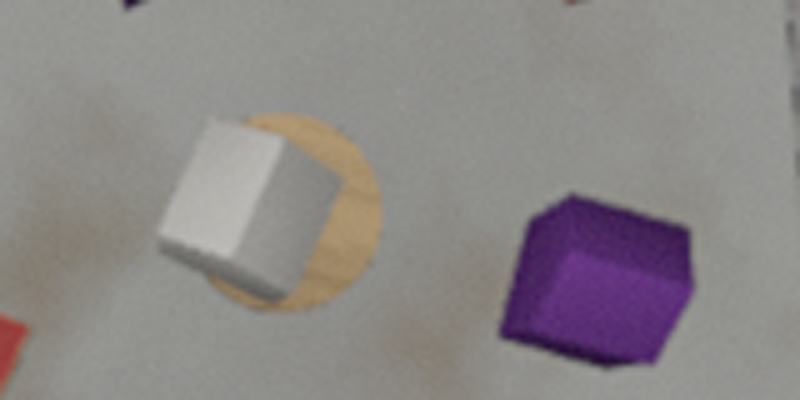

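View pics/c1.png

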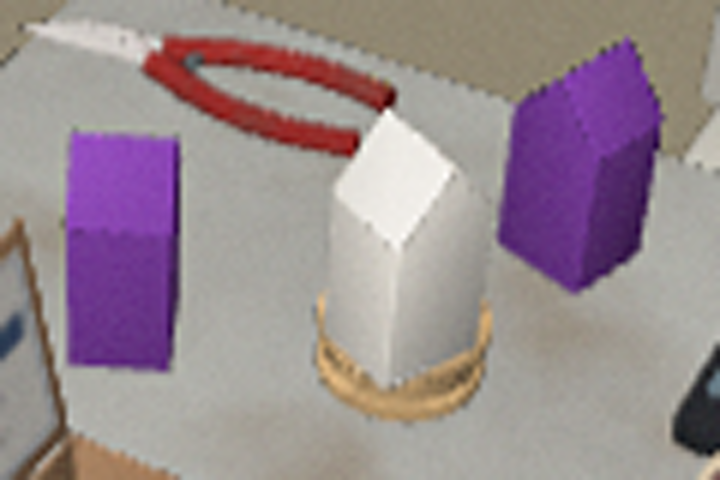

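```bash
cat > h.py <<'E'
import cv2,numpy as np
from plant import manip
def ray(n,uv,z):
    p=manip.camera_params(n);T=p["T"];uv=np.atleast_2d(uv).astype(float)
    d=np.c_[(uv[:,0]-p["cx"])/p["fx"],(uv[:,1]-p["cy"])/p["fy"],np.ones(len(uv))]@T[:3,:3].T
    return T[:3,3]+d*((z-T[2,3])/d[:,2])[:,None]
def cloud(n,d):
    p=manip.camera_params(n);T=p["T"];v,u=np.mgrid[:420,:560]
    c=np.stack([(u-p["cx"])/p["fx"]*d,(v-p["cy"])/p["fy"]*d,d],-1)
    return c@T[:3,:3].T+T[:3,3]
def plinth(n,im):
    hsv=cv2.cvtColor(im,cv2.COLOR_BGR2HSV)
    return cv2.inRange(hsv,(10,60,90),(28,255,255))
E
python3 - <<'E'
from h import *
c0=lambda l:np.array(l)/5+[270-.4,195-.4]
c1=lambda l:np.array(l)/6+[250-.42,150-.42]
print("top eaves\n",ray("top",c0([(212,118),(160,240),(342,180),(285,300)]),.106).round(4))
print("ridge\n",ray("top",c0([(285,138),(235,258)]),.14).round(4))
print("side ridge\n",ray("side",c1([(390,110),(455,175)]),.14).round(4))
print("eave\n",ray("side",c1([(335,188),(400,245)]),.106).round(4))
print("foot\n",ray("side",c1([(388,388)]),.03).round(4))
from scipy.optimize import least_squares
for n,roi,in(("top",(300,205,360,270)),("side",(295,190,345,225))):
    im=cv2.imread(f"pics/{n}0.png");d=np.load(n+"0.npy");P=cloud(n,d)
    m=plinth(n,im);x0,y0,x1,y1=roi;k=np.zeros_like(m);k[y0:y1,x0:x1]=1;m=m*k>0
    Q=P[m];print(n,m.sum(),np.percentile(Q[:,2],[5,50,95]).round(3))
    if n=="top":
        t=P[...,2];M=m&(abs(t-.03)<.006)
        cs=max(cv2.findContours(M.astype(np.uint8),0,1)[0],key=len)[:,0]
        R=ray("top",cs,.03)[:,:2]
        # keep outer points on robust circle of r=38
        f=lambda q:np.hypot(*(R-q).T)-.0375
        s=least_squares(f,[.385,-.32],loss="cauchy",f_scale=.001);print("plinth c",s.x.round(4),(abs(s.fun)),len(R))
        print(np.sort(abs(f(s.x))).round(4)[::8])
    hw=P[(P[...,2]>.04)&(np.hypot(P[...,0]-.385,P[...,1]+.30)<.08)]
    print("house pts",len(hw),hw.mean(0).round(3),hw[:,2].max())
E
```

```text
top eaves
 [[ 0.4535 -0.2526  0.106 ]
 [ 0.4115 -0.233   0.106 ]
 [ 0.4305 -0.2968  0.106 ]
 [ 0.3896 -0.2753  0.106 ]]
ridge
 [[ 0.4414 -0.2748  0.14  ]
 [ 0.402  -0.2567  0.14  ]]
side ridge
 [[ 0.4411 -0.2755  0.14  ]
 [ 0.4007 -0.2508  0.14  ]]
eave
 [[ 0.4547 -0.2582  0.106 ]
 [ 0.4159 -0.2392  0.106 ]]
foot
 [[ 0.4138 -0.2375  0.03  ]]
top 415 [0.027 0.03  0.032]
plinth c [ 0.4019 -0.3279] [4.34832004e-02 4.33862207e-02 4.47231729e-02 4.60825375e-02
 4.47231729e-02 4.20219099e-02 4.06856048e-02 3.93736271e-02
 3.80872275e-02 3.53927027e-02 3.41366914e-02 3.14482176e-02
 3.02265898e-02 2.75460449e-02 2.48685641e-02 2.36934775e-02
 2.10271894e-02 1.83649535e-02 1.72483606e-02 1.46024916e-02
 1.19625690e-02 1.09214672e-02 8.30639491e-03 5.70094403e-03
 4.08569036e-03 2.49789896e-03 2.06716820e-03 5.90609707e-04
 4.32058722e-04 9.07858284e-04 7.70264234e-04 1.94770007e-03
 3.05916439e-03 2.48997449e-03 3.40357591e-03 2.51347892e-03
 3.21415165e-03 2.01908821e-03 2.50148669e-03 1.02970421e-03
 1.29832546e-03 1.46912301e-03 3.46813608e-04 3.73922336e-04
 2.37759520e-03 2.58248426e-03
[... 928 characters left out ...]
03 6.09367468e-03
 4.30754874e-03 1.87626964e-03 9.55590003e-05 1.69878981e-03
 4.12742686e-03 5.91720336e-03 8.36010172e-03 1.01464602e-02
 1.26016010e-02 1.50805158e-02 1.75803053e-02 2.00985490e-02
 2.26332142e-02 2.34705512e-02 2.60430471e-02 2.69485121e-02
 2.95513933e-02 3.05168990e-02 3.15217307e-02 3.25642138e-02
 3.52174525e-02 3.63064347e-02 3.74283523e-02 3.85817644e-02
 3.97652764e-02 4.09775423e-02 4.22172656e-02] 135
[0.0001 0.001  0.002  0.0031 0.0047 0.0079 0.0105 0.0129 0.0152 0.0182
 0.0202 0.0222 0.0256 0.0296 0.0326 0.0363 0.042 ]
house pts 1124 [ 0.414 -0.287  0.112] 0.14124863246979869
side 226 [0.003 0.012 0.032]
house pts 1102 [ 0.411 -0.28   0.089] 0.1421106808409519
```

```bash
python3 - <<'E'
from h import *
from scipy.optimize import least_squares
c0=np.array([(250,116),(280,112),(300,114),(340,132),(370,165),(382,210),(372,262),(345,292),(310,309),(270,310),(240,302)])/5+[269.6,194.6]
for z in(.03,.027):
    R=ray("top",c0,z)[:,:2]
    s=least_squares(lambda q:np.hypot(*(R-q[:2]).T)-q[2],[.41,-.28,.038]);print(s.x.round(4),(s.fun*1000).round(1))
im=cv2.imread("pics/top0.png");m=plinth("top",im);k=np.zeros_like(m);k[205:270,295:360]=255;m&=k
n,l,st,_=cv2.connectedComponentsWithStats(m);print(st)
i=1+st[1:,4].argmax();cs=np.argwhere(l==i)[:,::-1]
h=cv2.convexHull(cs.astype(np.int32))[:,0]
print(h.tolist());R=ray("top",h,.03)[:,:2]
s=least_squares(lambda q:np.hypot(*(R-q[:2]).T)-q[2],[.41,-.28,.038],loss="cauchy",f_scale=.001);print(s.x.round(4),((np.hypot(*(R-s.x[:2]).T)-s.x[2])*1000).round(1))
# others' positions
for nme,uv,z in(("purple1",[(302,175)],.1),("purple2",[(390,251)],.1),("matches",[(262,269)],.016),("reader",[(337,302),(418,300),(420,338),(337,341)],.024),("tb",[(327,117)],.02),("snips",[(386,194)],.01),("holder",[(315,318)],.05),("box",[(236,207),(236,342)],.06),("tag",[(230,182)],.12)): print(nme,ray("top",uv,z)[:,:2].round(3).tolist())
P=cloud("top",np.load("top0.npy"));
for u,v in((302,175),(390,251),(315,318),(230,182),(236,300),(280,340)): print(u,v,P[v,u].round(3))
E
```

```text
[ 0.4272 -0.2818  0.0381] [ 0.4  0.1 -0.  -0.3 -0.1 -0.3  0.6  0.2  0.1 -0.5 -0.1]
[ 0.4275 -0.282   0.0383] [ 0.4  0.1 -0.  -0.3 -0.1 -0.3  0.6  0.2  0.1 -0.5 -0.1]
[[     0      0    560    420 234785]
 [   312    218     34     39    415]]
[[345, 242], [344, 245], [343, 247], [337, 253], [334, 255], [331, 256], [321, 256], [318, 255], [316, 254], [313, 252], [312, 251], [319, 219], [322, 218], [329, 218], [333, 219], [337, 221], [342, 226], [344, 229], [345, 233]]
[ 0.427  -0.2814  0.0373] [ 0.   0.   0.  -0.7 -0.1 -0.2 -0.1  0.1  0.1  0.3  0.2 -0.5 -0.1 -0.2
  0.   0.3  0.2  0.6 -0.1]
purple1 [[0.533, -0.238]]
purple2 [[0.393, -0.385]]
matches [[0.37, -0.158]]
reader [[0.305, -0.298], [0.305, -0.448], [0.236, -0.447], [0.234, -0.294]]
tb [[0.669, -0.295]]
snips [[0.51, -0.405]]
holder [[0.279, -0.254]]
box [[0.485, -0.114], [0.242, -0.112]]
tag [[0.52, -0.112]]
302 175 [ 0.531 -0.238  0.105]
390 251 [ 0.393 -0.384  0.106]
315 318 [ 0.275 -0.257 -0.002]
230 182 [ 0.546 -0.096  0.001]
236 300 [ 0.314 -0.108  0.023]
280 340 [ 0.243 -0.19   0.057]
```

```bash
cat >> h.py <<'E'
from scipy.spatial.transform import Rotation as Ro
def target(edge, yaw, tilt, tooloff):
    """TCP pose so that tool point tooloff (m) lies at edge; tool x yaw, tilt about tool y"""
    x=np.array([np.cos(yaw),np.sin(yaw),0]);z=np.array([0,0,-1.]);y=np.cross(z,x)
    R=np.c_[x,y,z]@Ro.from_euler("y",tilt).as_matrix()
    return np.array(edge)-R@np.array(tooloff),R
def rel(p,R):
    s=manip.observe();R0=np.array(s["ee_rot"]);p0=np.array(s["eef_pos"])
    print("rot",Ro.from_matrix(R0.T@R).as_rotvec().round(4),"mm",((R0.T@(p-p0))*1000).round(1),"t",round(s["t"],2),"F",np.round(s["ft_force"],2),"w",s["width"])
E
python3 - <<'E'
from h import *
H=np.array([.4213,-.2645]);yaw=np.radians(63.5)
uy=np.array([np.cos(yaw),np.sin(yaw)])
for back,z in((.06,.2),(.03,.043)):
    e=H+uy*(.025+back)
    p,R=target([*e,z],yaw,np.radians(-22),[-.010,.051,.182]);print(p);rel(p,R)
E
```

```text
[ 0.44814329 -0.09636161  0.3650014 ]
rot [-0.1567 -0.3632 -0.799 ] mm [ 399.9 -400.7   39.4] t 0.1 F [-0.32 -0.23 -0.15] w 1.0001804362386577
[ 0.43475735 -0.12320964  0.2080014 ]
rot [-0.1567 -0.3632 -0.799 ] mm [ 379.3 -378.8  196.4] t 0.1 F [-0.32 -0.23 -0.15] w 1.0001804362386577
```

```bash
python3 -m handwheel '-0.157 -0.363 -0.8 400 -400 0 1;-0.157 -0.363 -0.8 400 -400 0 1;-0.157 -0.363 -0.8 400 -400 0 1;-0.157 -0.363 -0.8 400 -400 0 1;-0.157 -0.363 -0.8 400 -400 0 1;-0.157 -0.363 -0.8 400 -400 0 1;-0.157 -0.363 -0.8 400 -400 0 1;-0.157 -0.363 -0.8 400 -400 0 1;-0.157 -0.363 -0.8 400 -400 0 1;-0.157 -0.363 -0.8 400 -400 0 1;-0.157 -0.363 -0.8 400 -400 0 1;-0.157 -0.363 -0.8 400 -400 0 1'
cat > p2.py <<'E'
from h import *
import sys
H=np.array([.4213,-.2645]);yaw=np.radians(63.5)
uy=np.array([np.cos(yaw),np.sin(yaw)])
for a in sys.argv[1:]:
    back,z=map(float,a.split(","))
    e=H+uy*(.025+back)
    p,R=target([*e,z],yaw,np.radians(-22),[-.010,.051,.182]);rel(p,R)
E
python3 p2.py .05,.2 .03,.043
```

```text
t: 1.1
eef_pos: [0.4181, -0.1534, 0.4048]
ee_rot: [[0.413, 0.895, -0.166], [0.829, -0.445, -0.337], [-0.376, 0.001, -0.927]]
ft_force: [0.8, -0.0, 0.2]
width: 1.003
rot [0.0018 0.0013 0.0003] mm [65.4  1.5 16.4] t 1.1 F [ 0.76 -0.04  0.18] w 1.0030566322067873
rot [0.0018 0.0013 0.0003] mm [105.9   1.2 169.4] t 1.1 F [ 0.76 -0.04  0.18] w 1.0030566322067873
```

```bash
python3 -m handwheel '0 0 0 65 1 16 1;0 0 0 65 1 16 1;0 0 0 65 1 16 1;0 0 0 80 1 65 1;0 0 0 90 1 105 1;0 0 0 90 1 105 1;0 0 0 90 1 105 1' | head -2
python3 - <<'E'
from h import *
for n in("side","top"):
    im,d=manip.read_camera(n);cv2.imwrite(f"pics/{n}1.png",im)
E
python3 p2.py .03,.043
```

```text
t: 1.68
eef_pos: [0.4371, -0.1173, 0.2716]
rot [0.0015 0.0011 0.0001] mm [18.  -0.8 64.7] t 1.78 F [-0.1   0.37 -0.05] w 1.0030891935545492
```

View pics/side1.png

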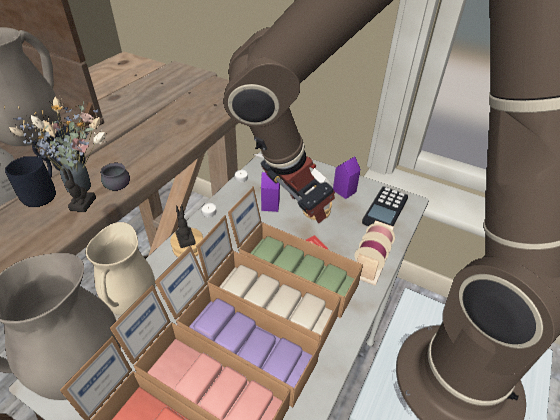

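View pics/top1.png

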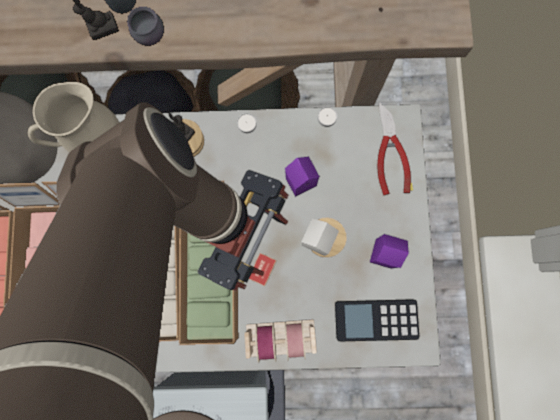

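```bash
python3 - <<'E'
from h import *
s=manip.observe();R=np.array(s["ee_rot"]);p=np.array(s["eef_pos"])
ims=[]
for n,(x0,y0,x1,y1) in(("top",(180,150,360,310)),("side",(220,130,370,260))):
    im=cv2.imread(f"pics/{n}1.png");c=manip.camera_params(n);T=np.linalg.inv(c["T"])
    K=4;cr=cv2.resize(im[y0:y1,x0:x1],None,fx=K,fy=K)
    for o in([-.01,.051,.182],[-.01,-.051,.182],[-.0375,.089,.102],[.0375,.089,.102],[-.0375,-.089,.102],[.0375,-.089,.102]):
        w=T[:3,:3]@(p+R@np.array(o))+T[:3,3];u=c["fx"]*w[0]/w[2]+c["cx"];v=c["fy"]*w[1]/w[2]+c["cy"]
        cv2.circle(cr,(int((u-x0)*K),int((v-y0)*K)),3,(0,255,0),-1)
    cv2.imwrite(f"pics/{n}1c.png",cr)
E
```

```text
(no output)
```

View pics/top1c.png

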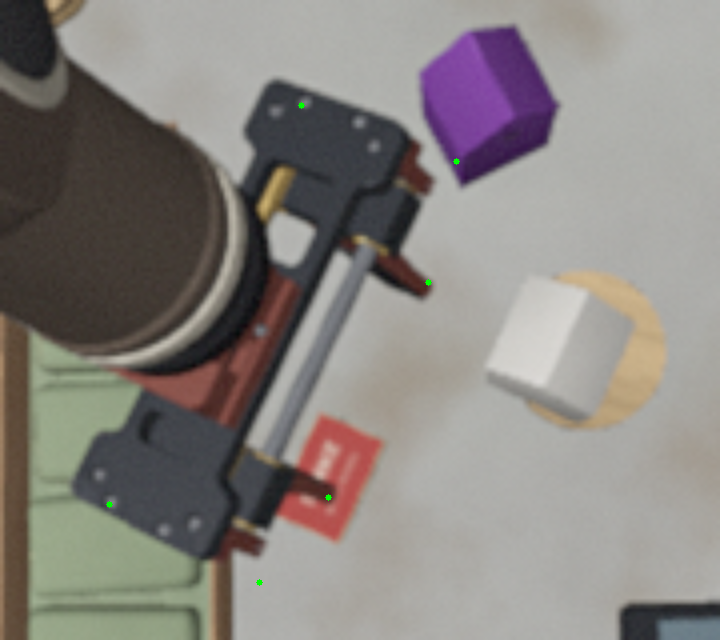

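View pics/side1c.png

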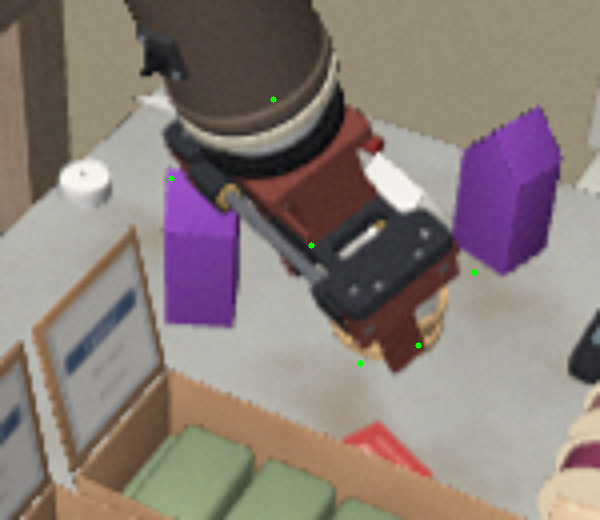

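```bash
python3 - <<'E'
from h import *
H=np.array([.4213,-.2645]);yaw=np.radians(63.5);uy=np.array([np.cos(yaw),np.sin(yaw)]);ux=np.array([uy[1],-uy[0]])
uv=np.array([(462,185),(420,75),(425,115),(555,105),(545,148),(515,28)])/4+[180,150]
for z in(.0,.076):
    r=ray("top",uv,z)[:,:2]-H;print(z,(r@ux).round(3),(r@uy).round(3))
E
python3 p2.py .03,.043 .012,.043 0,.043
```

```text
0.0 [0.065 0.108 0.09  0.122 0.1   0.15 ] [0.075 0.118 0.107 0.049 0.045 0.084]
0.076 [0.052 0.091 0.075 0.104 0.084 0.129] [0.069 0.109 0.099 0.046 0.042 0.078]
rot [0.0015 0.0011 0.0001] mm [18.  -0.8 64.7] t 1.78 F [-0.1   0.37 -0.05] w 1.0030891935545492
rot [0.0015 0.0011 0.0001] mm [ 1.3 -0.9 71.4] t 1.78 F [-0.1   0.37 -0.05] w 1.0030891935545492
rot [0.0015 0.0011 0.0001] mm [-9.8 -0.9 75.9] t 1.78 F [-0.1   0.37 -0.05] w 1.0030891935545492
```

```bash
python3 -m handwheel '0 0 0 18 -1 30 1;0 0 0 18 -1 65 1;0 0 0 18 -1 65 1;0 0 0 18 -1 65 1;0 0 0 7 -1 69 1;0 0 0 2 -1 71 1;0 0 0 2 -1 71 1' | grep -v rot
python3 - <<'E'
from h import *
for n in("side","top"):
    im,d=manip.read_camera(n);x0,y0,x1,y1=((180,150,360,310) if n=="top" else(250,130,370,240));cv2.imwrite(f"pics/{n}2.png",cv2.resize(im[y0:y1,x0:x1],None,fx=4,fy=4))
E
python3 p2.py .004,.043 0,.043
```

```text
t: 2.37
eef_pos: [0.4264, -0.1398, 0.2089]
ft_force: [0.2, -0.2, 0.3]
width: 1.0
rot [ 0.0032  0.0006 -0.0015] mm [-7.8  0.2  3.5] t 2.47 F [-0.57 -0.33  0.46] w 1.0029991209771658
rot [ 0.0032  0.0006 -0.0015] mm [-11.5   0.2   5. ] t 2.47 F [-0.57 -0.33  0.46] w 1.0029991209771658
```

View pics/top2.png

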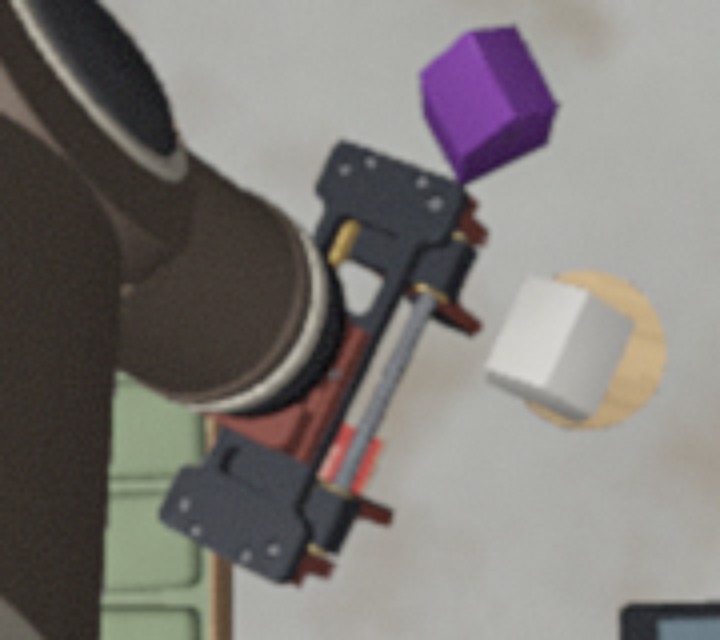

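View pics/side2.png

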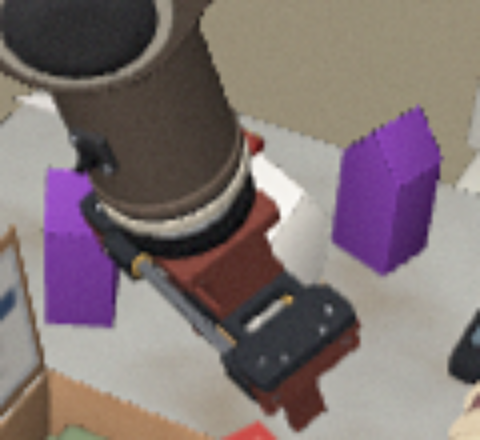

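```bash
python3 -m handwheel '0 0 0 -4 0 1.6 1;0 0 0 -7 0 2.8 1;0 0 0 -8 0 3.2 1;0 0 0 -9 0 3.6 1;0 0 0 -10 0 4 1;0 0 0 -11 0 4.4 1;0 0 0 -12 0 4.8 1;0 0 0 -13 0 5.2 1;0 0 0 -14 0 5.6 1;0 0 0 -15 0 6 1;0 0 0 -16 0 6.4 1;0 0 0 -16 0 6.4 1' | grep -v rot
python3 - <<'E'
from h import *
for n in("top",):
    im,d=manip.read_camera(n);x0,y0,x1,y1=((180,150,360,310) if n=="top" else(250,130,370,240));cv2.imwrite(f"pics/{n}3.png",cv2.resize(im[y0:y1,x0:x1],None,fx=4,fy=4))
E
python3 p2.py -.005,.043 -.0125,.043
```

```text
t: 3.47
eef_pos: [0.4188, -0.1539, 0.207]
ft_force: [0.9, 0.8, 0.1]
width: 0.998
rot [0.0014 0.0011 0.0002] mm [-0.8  0.6 -0.7] t 3.52 F [ 0.75  0.74 -0.  ] w 0.997376615507983
rot [0.0014 0.0011 0.0002] mm [-7.7  0.6  2.1] t 3.52 F [ 0.75  0.74 -0.  ] w 0.997376615507983
```

View pics/top3.png

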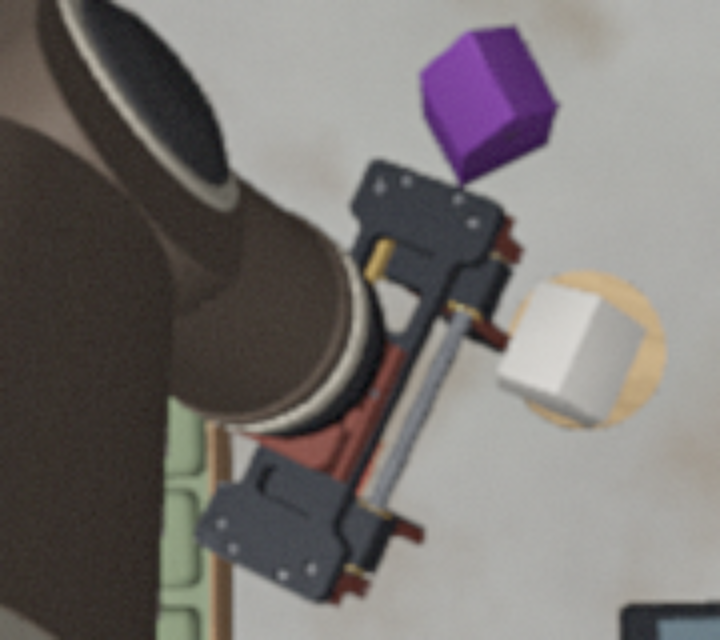

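```bash
python3 -m handwheel '0 0 0 -1 0 .3 1;0 0 0 -2 0 .7 1;0 0 0 -3 0 1 1;0 0 0 -4 0 1.4 1;0 0 0 -5 0 1.7 1;0 0 0 -6 0 2.1 1;0 0 0 -6.5 0 2.3 1;0 0 0 -6.5 0 2.3 1' | grep -v rot
python3 -m handwheel '0 0 0 6 0 -2.4 1;0 0 0 20 0 -8 1;0 0 0 35 0 -30 1;0 0 0 40 0 -70 1;0 0 0 45 0 -110 1;0 0 0 45 0 -150 1;0 0 0 45 0 -150 1;0 0 0 45 0 -150 1'|grep -v rot
python3 - <<'E'
from h import *
for n in("side","top",):
    im,d=manip.read_camera(n);np.save(n+"4.npy",d);cv2.imwrite(f"pics/{n}4.png",im);x0,y0,x1,y1=((290,200,370,270) if n=="top" else(270,150,370,240));cv2.imwrite(f"pics/{n}4c.png",cv2.resize(im[y0:y1,x0:x1],None,fx=8,fy=8,interpolation=cv2.INTER_CUBIC)[:600])
E
```

```text
t: 4.18
eef_pos: [0.4157, -0.16, 0.2074]
ft_force: [-0.0, -0.3, -0.1]
width: 1.0
t: 4.85
eef_pos: [0.4606, -0.0698, 0.3315]
ft_force: [0.0, -1.0, -0.7]
width: 0.999
```

View pics/top4c.png

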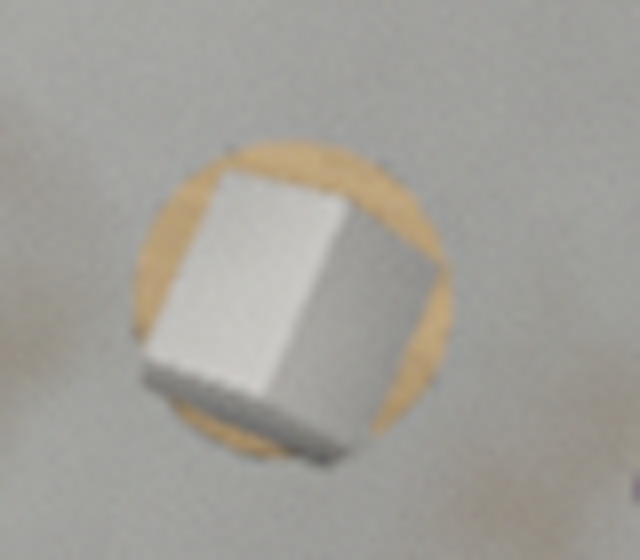

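View pics/side4c.png

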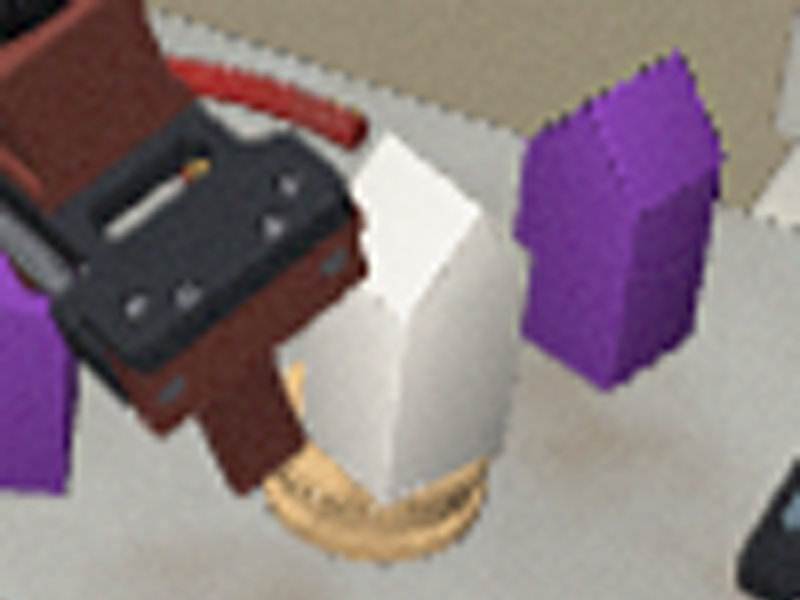

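```bash
cat > m.py <<'E'
from h import *
from scipy.optimize import least_squares
def circ(n,f,roi):
    im=cv2.imread(f);m=plinth(n,im);k=np.zeros_like(m);x0,y0,x1,y1=roi;k[y0:y1,x0:x1]=255
    cs=np.argwhere(m&k)[:,::-1];h=cv2.convexHull(cs.astype(np.int32))[:,0];R=ray(n,h,.03)[:,:2]
    s=least_squares(lambda q:np.hypot(*(R-q[:2]).T)-q[2],[.427,-.2815,.038],loss="cauchy",f_scale=.001)
    return s.x.round(4)
def house(C):
    """C: far-left eave, near-left, far ridge, near ridge, far right eave[, near right] pix"""
    E=[ray("top",c,z)[0,:2] for c,z in zip(C,(.106,.106,.14,.14,.106,.106))]
    L=E[0]-E[1];Rg=E[2]-E[3];d=L+Rg;a=np.degrees(np.arctan2(d[1],d[0]))
    print("len",np.linalg.norm(L).round(4),np.linalg.norm(Rg).round(4),"width",np.linalg.norm(E[4]-E[0]).round(4),"yaw L,R",np.degrees(np.arctan2(*L[::-1])).round(1),np.degrees(np.arctan2(*Rg[::-1])).round(1))
    v=np.array([-np.sin(np.radians(a)),np.cos(np.radians(a))]);u=np.array([v[1],-v[0]])
    print("ridge mid",((E[2]+E[3])/2).round(4),"eave mid (4 if given)",((E[0]+E[4])/2-u*.0225).round(4),"diag",((E[1]+E[4])/2).round(4),"yaw",a.round(1))
    return u,v
E
python3 - <<'E'
from m import *
print(circ("top","pics/top4.png",(295,205,360,270)),circ("top","pics/top0.png",(295,205,360,270)))
g=lambda l:[np.array(c)/8+[290-.44,200-.44] for c in l]
house(g([(228,172),(148,355),(350,200),(265,392),(440,262)]))
E
```

```text
[ 0.4269 -0.2816  0.0371] [ 0.427  -0.2814  0.0373]
len 0.0436 0.0438 width 0.0497 yaw L,R -25.6 -26.1
ridge mid [ 0.4175 -0.2762] eave mid (4 if given) [ 0.4174 -0.2756] diag [ 0.418 -0.276] yaw -25.8
```

```bash
cat > p1.py <<'E'
from h import *
import sys
H=np.array([.4175,-.276]);yaw=np.radians(-25.8)
u=np.array([np.cos(yaw),np.sin(yaw)])
for a in sys.argv[1:]:
    back,z=map(float,a.split(","))
    e=H-u*(.0225+back)
    p,R=target([*e,z],yaw,np.radians(24),[.010,0,.182]);print(p.round(3));rel(p,R)
E
python3 p1.py .04,.2 .02,.043
```

```text
[ 0.286 -0.213  0.362]
rot [-0.0262  0.6303  1.5949] mm [-200.8  -91.9   45.6] t 4.95 F [ 0.61 -1.09 -0.73] w 1.0015675628769507
[ 0.304 -0.221  0.205]
rot [-0.0262  0.6303  1.5949] mm [-141.6  -72.1  191.1] t 4.95 F [ 0.61 -1.09 -0.73] w 1.0015675628769507
```

```bash
python3 -m handwheel '0 0 0 -22 0 -56 0;0 0 0 -22 0 -56 0;-.026 .63 1.595 -223 -92 -10 0;-.026 .63 1.595 -223 -92 -10 0;-.026 .63 1.595 -223 -92 -10 0;-.026 .63 1.595 -223 -92 -10 0;-.026 .63 1.595 -223 -92 -10 0;-.026 .63 1.595 -223 -92 -10 0;-.026 .63 1.595 -223 -92 -10 0;-.026 .63 1.595 -223 -92 -10 0;-.026 .63 1.595 -223 -92 -10 0;-.026 .63 1.595 -223 -92 -10 0' 10|grep -v rot; python3 p1.py .04,.2
```

```text
t: 5.95
eef_pos: [0.2857, -0.213, 0.4211]
ft_force: [0.5, 0.4, 0.1]
width: 0.128
[ 0.286 -0.213  0.362]
rot [-0.0078  0.1716  0.4238] mm [-12.1  -7.9  57.1] t 5.95 F [0.52 0.41 0.14] w 0.12789911350742242
```

```bash
python3 -m handwheel '-.008 .172 .424 0 0 0 0;-.008 .172 .424 0 0 0 0;-.008 .172 .424 0 0 0 0;-.008 .172 .424 -12 -8 57 0;-.008 .172 .424 -12 -8 57 0;-.008 .172 .424 -12 -8 57 0;-.008 .172 .424 -12 -8 57 0' |grep -v rot; python3 p1.py .025,.08 .025,.043 .01,.043
```

```text
t: 6.53
eef_pos: [0.2865, -0.2122, 0.3623]
ft_force: [0.5, -0.3, 1.0]
width: 0.008
[ 0.3   -0.219  0.242]
rot [-0.0009  0.0033  0.0074] mm [-34.8   0.2 116. ] t 6.53 F [ 0.45 -0.31  0.99] w 0.008175361323579457
[ 0.3   -0.219  0.205]
rot [-0.0009  0.0033  0.0074] mm [-49.7   0.2 149.8] t 6.53 F [ 0.45 -0.31  0.99] w 0.008175361323579457
[ 0.313 -0.226  0.205]
rot [-0.0009  0.0033  0.0074] mm [-36.    0.3 155.9] t 6.53 F [ 0.45 -0.31  0.99] w 0.008175361323579457
```

```bash
python3 -m handwheel '0 0 .007 -12 0 40 0;0 0 .007 -24 0 80 0;0 0 .007 -35 0 116 0;0 0 .007 -35 0 116 0;0 0 .007 -35 0 116 0' |grep -v rot
python3 - <<'E'
from h import *
for n in("side","top"):
    im,d=manip.read_camera(n);x0,y0,x1,y1=((250,200,370,290) if n=="top" else(270,150,370,250));cv2.imwrite(f"pics/{n}5c.png",cv2.resize(im[y0:y1,x0:x1],None,fx=6,fy=6,interpolation=cv2.INTER_CUBIC))
E
python3 p1.py .025,.043 .01,.043
```

```text
t: 6.95
eef_pos: [0.2963, -0.2221, 0.258]
ft_force: [-0.5, -0.9, -0.7]
width: 0.002
[ 0.3   -0.219  0.205]
rot [0.0296 0.0184 0.0051] mm [-18.6  -6.2  49.3] t 7.05 F [0.38 0.1  0.92] w 0.0034976096858110334
[ 0.313 -0.226  0.205]
rot [0.0296 0.0184 0.0051] mm [-4.8 -6.3 55.2] t 7.05 F [0.38 0.1  0.92] w 0.0034976096858110334
```

View pics/top5c.png

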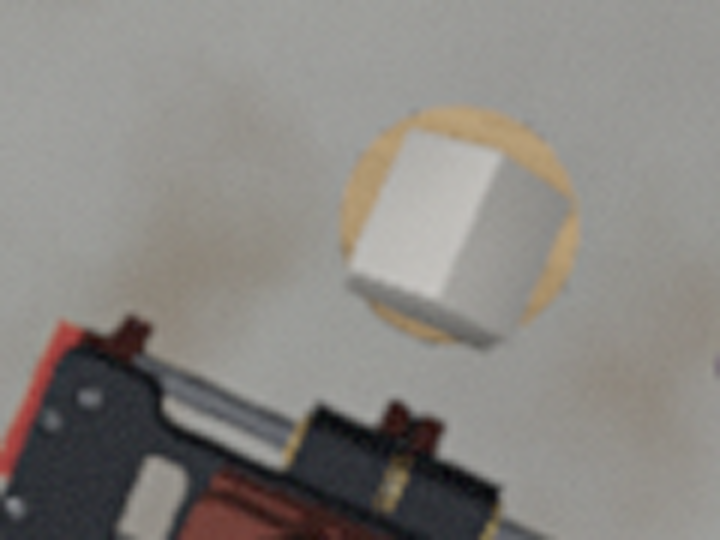

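View pics/side5c.png

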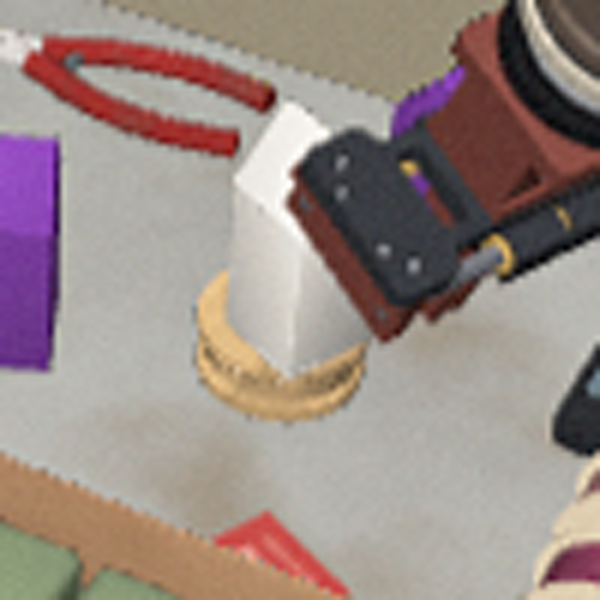

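```bash
python3 - <<'E'
from h import *
s=manip.observe();print(s["joints"].round(3) if hasattr(s["joints"],"round") else s["joints"])
E
```

```text
[ 0.934  0.163 -0.452  2.459  0.547  0.155 -2.045]
```

```bash
sed -i 's/np.radians(24)/np.radians(20)/' p1.py; python3 p1.py .025,.09 .01,.05 .004,.05
```

```text
[ 0.31  -0.224  0.258]
rot [ 0.0297 -0.0514  0.0041] mm [12.4 -4.7  5.6] t 7.05 F [0.38 0.1  0.92] w 0.0034976096858110334
[ 0.324 -0.231  0.218]
rot [ 0.0297 -0.0514  0.0041] mm [10.6 -6.  48.3] t 7.05 F [0.38 0.1  0.92] w 0.0034976096858110334
[ 0.329 -0.233  0.218]
rot [ 0.0297 -0.0514  0.0041] mm [16.2 -6.1 50.6] t 7.05 F [0.38 0.1  0.92] w 0.0034976096858110334
```

```bash
python3 -m handwheel '0.03 -.05 0 12 -5 -10 0;0.03 -.05 0 12 -5 -10 0;0.03 -.05 0 12 -5 -10 0' |grep -v rot;python3 p1.py .025,.09 .01,.05 .004,.05;python3 -c "
from h import *
print(np.round(manip.observe()['joints'],3))"
```

```text
t: 7.3
eef_pos: [0.3058, -0.2205, 0.2738]
ft_force: [0.2, -0.1, 0.5]
width: 0.006
[ 0.31  -0.224  0.258]
rot [-0.0021 -0.0046  0.0033] mm [-0.3  1.4 17.1] t 7.3 F [ 0.25 -0.13  0.51] w 0.00551612011737163
[ 0.324 -0.231  0.218]
rot [-0.0021 -0.0046  0.0033] mm [-0.1  1.5 59.8] t 7.3 F [ 0.25 -0.13  0.51] w 0.00551612011737163
[ 0.329 -0.233  0.218]
rot [-0.0021 -0.0046  0.0033] mm [ 5.5  1.5 61.9] t 7.3 F [ 0.25 -0.13  0.51] w 0.00551612011737163
[ 1.127  0.164 -0.659  2.4    0.318  0.27  -1.817]
```

```bash
python3 -m handwheel '0 0 0 -3 1.5 20 0;0 0 0 -3 1.5 40 0;0 0 0 -3 1.5 55 0;0 0 0 -3 1.5 55 0' |grep -v rot;python3 p1.py .01,.05 .004,.05;python3 - <<'E'
from h import *
print(np.round(manip.observe()['joints'],3))
for n in("side","top"):
    im,d=manip.read_camera(n);x0,y0,x1,y1=((250,200,370,290) if n=="top" else(270,150,370,250));cv2.imwrite(f"pics/{n}6c.png",cv2.resize(im[y0:y1,x0:x1],None,fx=6,fy=6,interpolation=cv2.INTER_CUBIC))
E
```

```text
t: 7.63
eef_pos: [0.3184, -0.2285, 0.2183]
ft_force: [-0.2, -0.0, 0.2]
width: 0.005
[ 0.324 -0.231  0.218]
rot [-0.0003 -0.0014  0.0038] mm [ 5.1 -0.4  2.6] t 7.63 F [-0.2  -0.03  0.23] w 0.005378423149676096
[ 0.329 -0.233  0.218]
rot [-0.0003 -0.0014  0.0038] mm [10.8 -0.3  4.7] t 7.63 F [-0.2  -0.03  0.23] w 0.005378423149676096
[ 0.859  0.299 -0.396  2.427  0.849  0.129 -2.345]
```

View pics/top6c.png

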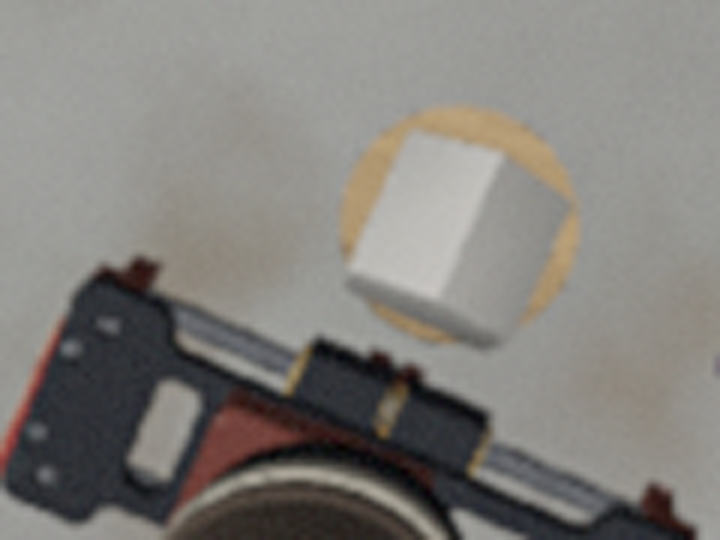

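View pics/side6c.png

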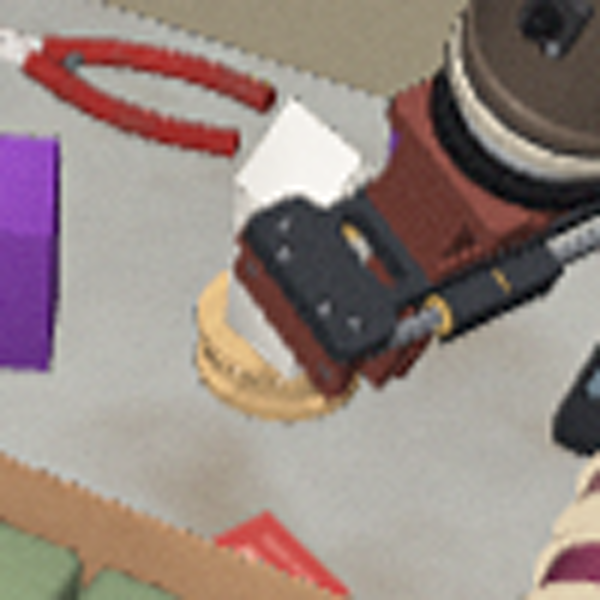

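```bash
python3 -m handwheel '0 0 0 5 0 3 0;0 0 0 9 0 5 0;0 0 0 12 0 6 0;0 0 0 14 0 7 0;0 0 0 15 0 7.3 0;0 0 0 16 0 7.6 0;0 0 0 17 0 8 0;0 0 0 18 0 8.3 0;0 0 0 19 0 8.7 0;0 0 0 20 0 9 0;0 0 0 20 0 9 0' |grep -v rot;python3 p1.py -.006,.05 -.011,.05;python3 - <<'E'
from h import *
print(np.round(manip.observe()['joints'],3))
for n in("top",):
    im,d=manip.read_camera(n);x0,y0,x1,y1=(290,200,370,270);cv2.imwrite(f"pics/{n}7c.png",cv2.resize(im[y0:y1,x0:x1],None,fx=8,fy=8,interpolation=cv2.INTER_CUBIC))
E
```

```text
t: 8.65
eef_pos: [0.3381, -0.2379, 0.2177]
ft_force: [-0.7, 0.8, 1.1]
width: 0.008
[ 0.338 -0.238  0.218]
rot [-0.0011 -0.0024  0.0034] mm [-0.1 -0.2  0.1] t 8.65 F [-0.73  0.8   1.13] w 0.008236094611831783
[ 0.343 -0.24   0.218]
rot [-0.0011 -0.0024  0.0034] mm [ 4.6 -0.2  1.8] t 8.65 F [-0.73  0.8   1.13] w 0.008236094611831783
[ 0.867  0.33  -0.414  2.381  0.834  0.154 -2.329]
```

View pics/top7c.png

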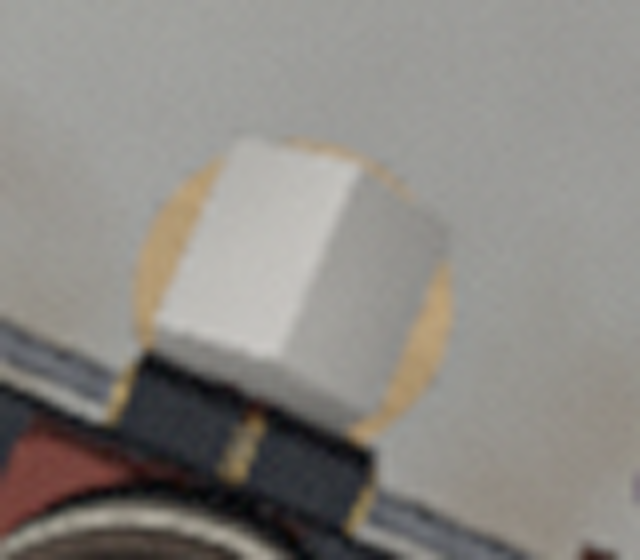

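```bash
python3 - <<'E'
from m import *
g=lambda l:[np.array(c)/8+[290-.44,200-.44] for c in l]
u,v=house(g([(240,140),(157,325),(362,168),(278,360),(448,235)]))
d=np.array([.4270,-.2816])-np.array([.424,-.279]);print(d@u,d@v)
E
```

```text
len 0.0444 0.0438 width 0.0494 yaw L,R -26.1 -25.8
ridge mid [ 0.4241 -0.279 ] eave mid (4 if given) [ 0.4238 -0.278 ] diag [ 0.4241 -0.2781] yaw -26.0
0.0038359471088256795 -0.0010225017253246483
```

Upright (ridge and eave midpoints agree), about 3.8 mm to go along this direction.

```bash
python3 -m handwheel '0 0 0 1 0 .3 0;0 0 0 2 0 .7 0;0 0 0 3 0 1 0;0 0 0 3.5 0 1.2 0;0 0 0 3.5 0 1.2 0' |grep -v rot
python3 -m handwheel '0 0 0 -5 0 -1.5 0;0 0 0 -14 0 -8 0;0 0 0 -16 0 -30 0;0 0 0 -18 0 -65 0;0 0 0 -20 0 -105 0;0 0 0 -20 0 -140 0;0 0 0 -20 0 -140 0;0 0 0 -20 0 -140 0' |grep -v rot
python3 - <<'E'
from m import *
for n in("side","top",):
    im,d=manip.read_camera(n);np.save(n+"8.npy",d);cv2.imwrite(f"pics/{n}8.png",im);x0,y0,x1,y1=((290,200,370,270) if n=="top" else(270,150,370,225));cv2.imwrite(f"pics/{n}8c.png",cv2.resize(im[y0:y1,x0:x1],None,fx=8,fy=8,interpolation=cv2.INTER_CUBIC))
print(circ("top","pics/top8.png",(295,205,360,270)))
E
```

```text
t: 9.12
eef_pos: [0.3414, -0.2394, 0.2178]
ft_force: [-0.7, 0.7, -0.7]
width: 0.008
t: 9.78
eef_pos: [0.2825, -0.2174, 0.326]
ft_force: [-0.0, 0.3, 0.9]
width: 0.004
[ 0.4265 -0.2815  0.0368]
```

View pics/top8c.png

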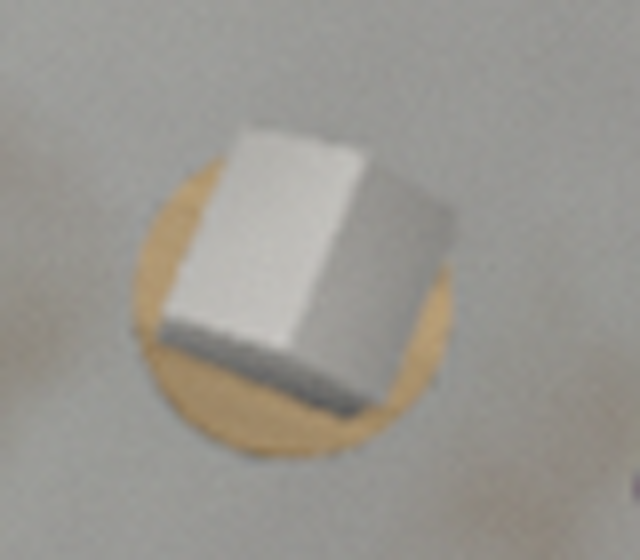

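View pics/side8c.png

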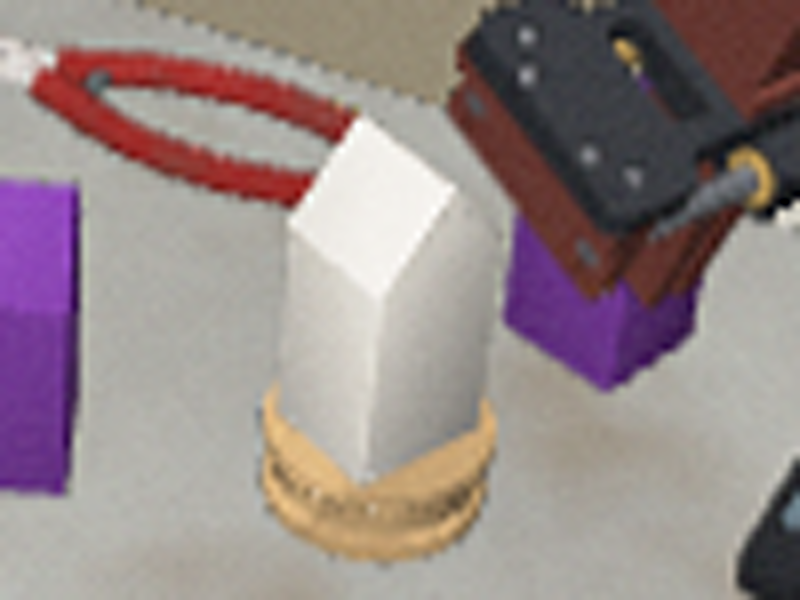

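```bash
python3 - <<'E'
from m import *
g=lambda l:[np.array(c)/8+[290-.44,200-.44] for c in l]
u,v=house(g([(243,130),(165,318),(368,155),(290,346),(455,215)]))
h=lambda l:np.array(l)/8+[270-.44,150-.44]
r=ray("side",h([(362,120),(457,190)]),.14);e=ray("side",h([(290,220),(380,298)]),.106);f=ray("side",h([(365,480)]),.03)
print("side ridge mid",r.mean(0),"from eave",e.mean(0)[:2]-.025*v,"from foot",f[0,:2]+.0225*u-.025*v)
# side plinth top rim: left/right extreme & front via plinth circle
print("side rim",ray("side",h([(263,400),(493,420)]),.028))
C=np.array([.427,-.2816])
print("delta from",[(np.round((C-q)@u*1000,1),np.round((C-q)@v*1000,1)) for q in (np.array([.4255,-.2795]),r.mean(0)[:2])])
E
```

```text
len 0.0446 0.0431 width 0.0494 yaw L,R -24.5 -24.5
ridge mid [ 0.4268 -0.281 ] eave mid (4 if given) [ 0.4268 -0.2798] diag [ 0.427  -0.2799] yaw -24.5
side ridge mid [ 0.42674459 -0.27966214  0.14      ] from eave [ 0.43010871 -0.28518626] from foot [ 0.42948692 -0.28647074]
side rim [[ 0.46590361 -0.27407982  0.028     ]
 [ 0.39702859 -0.3039852   0.028     ]]
delta from [(np.float64(2.2), np.float64(-1.3)), (np.float64(1.0), np.float64(-1.7))]
```

```bash
python3 - <<'E'
from m import *
a=np.radians(-25.5);u=np.array([np.cos(a),np.sin(a)]);v=np.array([-u[1],u[0]])
q=ray("top",np.array([(163,338),(350,415)])/8+[289.56,199.56],.03)[:,:2]
print(q,np.linalg.norm(q[0]-q[1]),"along u of plinth centre from foot line (want .0225):",((np.array([.4268,-.2816])-q)@u),"v:",((np.array([.4268,-.2816])-q)@v))
s=manip.observe();print(s["t"])
P=cloud("top",np.load("top8.npy"));im=cv2.imread("pics/top8.png")
m=(P[...,2]>.1)&(P[...,2]<.15)&(np.hypot(P[...,0]-.427,P[...,1]+.2816)<.05);print("depth roof centroid",P[m].mean(0),m.sum())
E
```

```text
[[ 0.41873746 -0.25084623]
 [ 0.39923861 -0.29430687]] 0.04763436125276724 along u of plinth centre from foot line (want .0225): [0.02051697 0.01940605] v: [-0.02428688  0.02333452]
9.8833
depth roof centroid [ 0.4271127  -0.27833495  0.12419137] 821
```

```bash
python3 - <<'E'
from h import *
a=cv2.imread("pics/top0.png");im,_=manip.read_camera("top")
def cen(i,lo,hi,roi):
    x0,y0,x1,y1=roi;m=cv2.inRange(cv2.cvtColor(i[y0:y1,x0:x1],cv2.COLOR_BGR2HSV),lo,hi);M=cv2.moments(m,True);return (round(M["m10"]/max(M["m00"],1),1),round(M["m01"]/max(M["m00"],1),1),M["m00"])
for n,lo,hi,roi in(("matches",(0,120,60),(10,255,255),(245,250,280,290)),("snips",(0,120,60),(10,255,255),(370,130,415,200)),("purpleA",(125,100,30),(150,255,255),(280,150,325,200)),("purpleB",(125,100,30),(150,255,255),(365,230,415,275)),("reader",(0,0,0),(180,255,70),(330,292,425,345))): print(n,cen(a,lo,hi,roi),cen(im,lo,hi,roi))
cv2.imwrite("pics/top9.png",im)
E
```

```text
matches (17.2, 19.1, 362.0) (20.2, 11.1, 143.0)
snips (22.4, 33.9, 677.0) (22.4, 34.0, 671.0)
purpleA (21.1, 25.0, 888.0) (21.1, 25.0, 883.0)
purpleB (24.3, 21.3, 958.0) (24.4, 21.3, 953.0)
reader (47.7, 27.5, 1704.0) (40.5, 30.3, 2399.0)
```

View pics/top9.png

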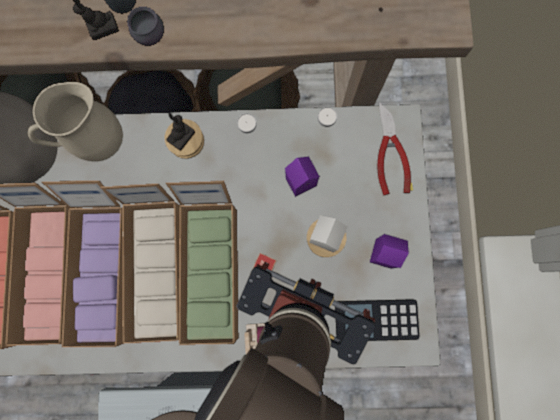

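The house at (327,234) is central on the plinth (327,238). The hare, tealights, snips and purple houses sit where they were. The gripper partly hides the matchbox and the reader, but it stands clear above them.

```bash
python3 -c "
from plant import manip
s=manip.observe();print(s['t'],s['ft_force']);print(manip.job_done())"
```

```text
9.9333 [ 0.3307919  -1.47420304 -0.45371792]
the job is handed in; nothing more can be done
None
```

I slid the house to the middle of the plinth with two slow fingertip pushes low on its walls, then backed the arm off and handed the job in at about 9.9 s. The first push used one open finger on a side wall and moved it about 12 mm. The second used the closed fingertips on the near gable and moved it about 10 mm. The wrist force read between pushes stayed under about 2 N.

**Last checks:**
- **House position:** the top camera put the house at (0.427, −0.280) and the plinth centre at (0.427, −0.282), so about 1–2 mm apart. The foot edge seen from above suggests about 2–3 mm, and the depth centroid is about 3 mm off.
- **Side camera:** it was noisier, with its estimates differing by up to 7 mm. Its foot-versus-rim comparison gave about 3 mm.
- **Upright and plinth:** the ridge and eave midpoints agree to about 1 mm, so the house looks upright. The plinth shifted by no more than about 0.5 mm.
- **Other objects:** snips and both purple houses are unmoved to within 0.1 pixel. The hare and tealights look unmoved by eye. The numeric check failed for the matchbox and reader because the gripper partly hid them; what could be seen was in place.

On the second push, the arm could not hold my planned 24° tilt because it was near a joint limit. I reduced the tilt to 20°, and joint 6 then briefly read 0.129 rad, right at its 0.13 limit.

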